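# Put the hardware cups back on their own turntable pads

## Robot

A 6-joint arm with a two-finger parallel gripper is mounted at the origin on the work surface. World frame = base frame: x ahead of the robot, y to its left, z up, the work surface at z = 0. Lengths are in mm, angles in rad, forces in N, time in s.
With the tool pointing down it reaches from about 325 to 900 mm from the base axis. Payload 3.5 kg.
Tool frame: the origin (TCP) lies between the finger pads; the fingertips stand bot.finger_overhang ahead of it and the grasp point (between the pads) lies 6 mm ahead of it (bot.finger_overhang is the distance from the TCP to the fingertips, in mm); z points along the fingers, y is the line along which they close (so a half turn about z gives the same grasp; the last joint's range is limited). The gripper opens to 85 mm and grips with 20 to 120 N. Pads are 22 mm wide; open, the fingers measure 114 mm over their backs; the gripper's body (76 mm by 85 mm) begins 54 mm behind the grasp point. The pads swing forward as they close: fully open they stand 13 mm farther back than shut.
Start: joints at [1.034, 0.276, -0.026, 1.268, 0, 1.467], TCP at [262.707, 567.104, 256.313] pointing down, gripper open.
Joint ranges: [-3.12, 3.12], [-0.85, 1.88], [-1.08, 1.24], [-1.95, 2.15], [-1.57, 1.53], [-3.14, 3.14]. Speed limits (rad/s): [2.57, 2.57, 3.14, 3.14, 3.14, 3.14].

## Interface

Orientations are given as a 3x3 rotation matrix whose columns are the frame's x, y, z axes.
In Python, from workcell import bot gives the robot as it stands.
- The arm moves only by the tool apply_moves, never from a script. Its arguments are lists of equal length, an entry for each row: "grip": the closure in counts, from 0 (fully open) to 255 (shut); "offset": the shift along the tool's x, y, z in mm, a list of three; "rot": the turn, a rotation vector about the tool's x, y, z in rad, a list of three. A call has 1 to 12 rows; each row is the pose to reach, as a shift and turn from the pose commanded when the call began, along the tool's axes at that moment; what a row does not reach only later rows make up. A row lasts 1/12 s, in which the tool goes at most 41.7 mm and 7.16 degrees, less where a joint would pass 70% of its speed; a pose out of reach is approached as far as the arm can. A call with a gripper value outside its range is refused whole. The fingers move at their own pace and stop on an object; "newtons" is the grip in N (left out, the last holds). Time passes only in rows, so rows that repeat a pose let the fingers close. It gives the time, the measured TCP pose, the force, the opening and the grip force at its end, in the units of the state.
- bot.read_state(): the state, without advancing time (a new reading comes with each control period).
- bot.snapshot(name): name is "side" or "top"; returns a dict with "img" (480x640x3 uint8, red, green, blue), "range_z" (480x640 float32, mm along the optical axis (not along the pixel's ray), 0 where there is no reading), "camera_matrix" (3x3 intrinsics, pixels), "xyz" and "orientation" of the camera in the world. Camera axes: x right, y down, z forward; pixel columns grow to the right and rows downward; lengths in mm; the calibration is good to about 2 mm. A picture is of the moment at which its call begins.
- bot.close_job(): hands the job in; it is judged then, once.
The state is a dict: "clock": time; "joint_pos": joint angles; "qd": joint speeds; "tau": joint torques, N m; "tool_pos": TCP position; "tool_rot": TCP orientation; "ft_force": force on the tool from outside, world axes, zero at the start; "moment": the same for the moment, N m; "gripper_width": opening from 0.0 (shut) to 1.0 (fully open); "grasp_force": force on a finger pad.
Only numpy, scipy, OpenCV 4.12 (cv2) and the standard library are available. Lean on these libraries where they do the work, as an engineer would, in place of code of your own. Each camera call takes 0.05 s, during which the arm holds its last target. There are 200 camera calls.

## Task

The cups on the sorting turntable have been put back wrongly: the bolt, grommet, flange nut and anchor cups stand on one another's pads. Put each of the four upright on the pad whose fixed sample shows what is in it, the whole foot of the cup on the pad; the empty pad is there for parking a cup while you swap them. Do not tip any cup, and leave the washer cup standing where it is on its pad.

Things in the scene. Friction and masses are not known exactly. Their poses are not given: they have to be found in the camera images.
- bolt_cup (a point): Centre (half-way up, on the axis) of the loose clear cup full of zinc carriage bolts (domed round heads, 43 mm long). Straight round rigid cup, 54 mm outside diameter, 60 mm high; z along its axis, up. Take it round the outside, at any yaw; full to the brim, nothing stands above the rim, no finger fits inside. About 140 g, give or take 30 percent. Starts on the nut or anchor pad.
- grommet_cup (a point): Centre (half-way up, on the axis) of the loose clear cup full of black rubber grommets (thick rings, 22 mm). Same cup: 54 mm outside diameter, 60 mm high, z up; taken round the outside. About 70 g, give or take 30 percent. Starts on the nut or anchor pad.
- nut_cup (a point): Centre (half-way up, on the axis) of the loose clear cup full of bronze hexagon flange nuts (15 mm across flats, 21 mm flange). Same cup: 54 mm outside diameter, 60 mm high, z up; taken round the outside. About 180 g, give or take 30 percent. Starts on the bolt or grommet pad.
- anchor_cup (a point): Centre (half-way up, on the axis) of the loose clear cup full of yellow nylon wall anchors (ribbed plugs, 38 mm long, with a small collar). Same cup: 54 mm outside diameter, 60 mm high, z up; taken round the outside. About 50 g, give or take 30 percent. Starts on the bolt or grommet pad.
- washer_cup (a point): Centre (half-way up, on the axis) of the fifth clear cup, same size, full of flat zinc washers (23 mm discs with a hole), about 400 g. It already stands on its own pad, whose sample is a flat washer, straight across the turntable from the empty pad (180 mm), and stays there.
- pad_bolt: Black rubber disc, 78 mm diameter, 2 mm thick, on the turntable, for the bolt cup: its sample is one carriage bolt lying on a grey tag just outside the pad. Origin: centre of the pad's upper face, 32 mm above the bench; z up, x outward from the turntable's middle. The tag (32 x 50 mm) is centred 72 mm along +x; the sample, fixed to it, stands at most 14 mm above the pad.
- pad_grommet: Pad of the grommet cup, same size and frame; sample on its grey tag: one rubber grommet lying flat. The six pads lie evenly on a 90 mm radius round the turntable's middle: neighbouring centres are 90 mm apart, 36 mm between the walls of neighbouring cups. A steel cap, 44 mm wide and 11 mm high, sits in the middle.
- pad_nut: Pad of the flange nut cup, same size and frame; sample on its grey tag: one flange nut standing on its flange. The turntable is a round plywood deck, 365 mm across, its top 30 mm above the bench. It turns freely on a vertical axis, without stops (0.04 N m of drag), and stays where it is left; pads, samples and cups turn with it.
- pad_anchor: Pad of the anchor cup, same size and frame; sample on its grey tag: one ribbed nylon anchor lying down.
- pad_spare: The sixth pad, empty at the start and without tag or sample: black rubber disc, 78 mm diameter, same frame as the others (origin at the centre of its upper face, x outward). Free for parking one cup.
Not all that is in view belongs to the job. What is shaped like the part that bears bolt_cup but green or red is not meant.

How it is judged:
By the outcome, as a careful person would: the job done as asked, in the order asked, and still so for the second after the job is handed in, with the robot touching nothing.
It also fails if it takes over 118 s, if anything falls off the work surface, if the arm or the gripper's body presses on something with over 40 N, if the wrist force passes 120 N, or if a joint passes its speed limit or range.

## Working session

There is one attempt and no reset: what is moved stays moved. The work goes in short steps, Python scripts to look and compute and a tool call to move; the robot and the scene stay as the last step left them, time stands still between calls to the robot, and variables do not carry over. Pictures are saved under pics/ and viewed, at most 14 in all, crops included, and the job is handed in when it is done.

Besides the shell and the picture viewer there is one more tool, called after "Request:" in YAML: its name, and indented under it one key for each argument. apply_moves: Moves the arm, as the interface text tells. Its arguments: {"type":"object","properties":{"grip":{"type":"array"},"offset":{"type":"array"},"rot":{"type":"array"},"newtons":{"type":"number"}},"required":["grip","offset","rot"]}

```bash
mkdir -p pics; ls; cat > h.py <<'E'
import numpy as np,cv2
from workcell import bot
def snap(n):
    s=bot.snapshot(n); return s
def ray(s,u,v,z):
    K=np.array(s["camera_matrix"]);R=np.array(s["orientation"]);o=np.array(s["xyz"])
    d=R@np.linalg.inv(K)@np.array([u,v,1.]); return o+d*(z-o[2])/d[2]
def proj(s,p):
    K=np.array(s["camera_matrix"]);R=np.array(s["orientation"]);o=np.array(s["xyz"])
    q=K@(R.T@(np.array(p)-o)); return q[:2]/q[2]
def cloud(s):
    K=np.array(s["camera_matrix"]);R=np.array(s["orientation"]);o=np.array(s["xyz"])
    Z=s["range_z"];v,u=np.mgrid[:480,:640]
    P=np.stack([(u-K[0,2])/K[0,0]*Z,(v-K[1,2])/K[1,1]*Z,Z],-1)
    return P@R.T+o
def save(img,n): cv2.imwrite("pics/"+n,img[:,:,::-1])
E
python3 - <<'E'
from h import *
for n in("top","side"):
    s=snap(n);save(s["img"],n+"0.png");print(n,s["xyz"],np.round(s["orientation"],3).tolist(),s["camera_matrix"])
print(bot.read_state(),bot.finger_overhang)
E
```

```text
pics
top [ 285.39212888 -120.5884345  1028.79642015] [[0.126, -0.969, 0.212], [-0.992, -0.122, 0.028], [-0.002, -0.214, -0.977]] [[453.86354923   0.         315.41383203]
 [  0.         453.86354923 240.97176497]
 [  0.           0.           1.        ]]
side [309.40026295 551.4531138  571.77472546] [[-0.959, -0.168, 0.226], [-0.282, 0.57, -0.772], [0.001, -0.804, -0.594]] [[495.45552888   0.         321.28941533]
 [  0.         495.45552888 246.91300874]
 [  0.           0.           1.        ]]
{'clock': 0.1, 'joint_pos': array([ 1.03360292e+00,  2.77129259e-01, -2.77774287e-02,  1.26800431e+00,
       -6.91010046e-06,  1.46737330e+00]), 'qd': array([-0.00118374, -0.00170157,  0.00262332,  0.00098506,  0.00124507,
       -0.00205882]), 'tau': array([ 4.09593840e-04, -4.46708000e+01,  2.96129215e+01,  8.44945956e-03,
       -7.77851869e-05, -3.88872166e-06]), 'tool_pos': array([262.36255547, 566.52599589, 255.2106873 ]), 'tool_rot': array([[-9.07387420e-01,  4.20293839e-01, -1.07619831e-03],
       [ 4.20295163e-01,  9.07385619e-01, -1.82035442e-03],
       [ 2.11443123e-04, -2.10408764e-03, -9.99997764e-01]]), 'ft_force': array([-0.94558993,  0.12590899,  0.20299554]), 'moment': array([-0.03921401, -0.01245032, -0.03158424]), 'grasp_force': 0.0, 'gripper_width': 1.0006861442369284} 25.0
```

View pics/top0.png

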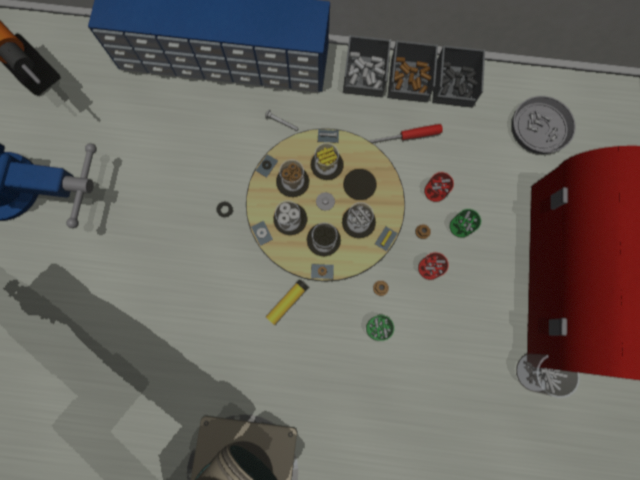

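View pics/side0.png

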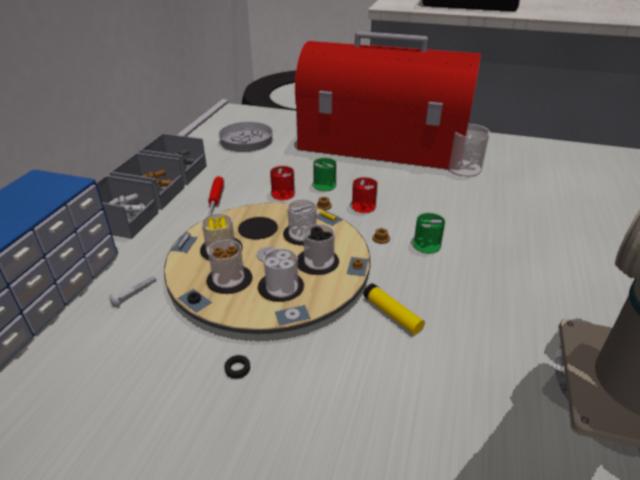

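Top view: the spare pad is at (360,184). Each cup stands on the wrong pad, as read from the tags:
- Anchor cup (326,160) is on the bolt pad.
- Nut cup (292,177) is on the grommet pad.
- Grommet cup (323,238) is on the nut pad.
- Bolt cup (360,220) is on the anchor pad.

The washer cup (290,217) is on its own pad. Things that could be mistaken for the bolt cup are the red cups at (439,187) and (433,265), the green cups at (465,222) and (380,327), and the clear glass at (546,373). I choose the clear cup at (360,220), which I'll check in a crop.

```bash
python3 - <<'E'
from h import *
s=snap("top");im=s["img"];P=cloud(s)
save(cv2.resize(im[115:295,230:420],None,fx=3.2,fy=3.2,interpolation=cv2.INTER_CUBIC),"crop1.png")
# spare pad
g=im.max(2);m=((g<50)).astype(np.uint8);m[:, :340]=0
n,l,st,c=cv2.connectedComponentsWithStats(m)
k=l[184,360];print("spare",c[k],st[k],ray(s,*c[k],32))
# deck outline: wood colour, ellipse
hsv=cv2.cvtColor(im,cv2.COLOR_RGB2HSV)
w=((P[...,2]>22)&(P[...,2]<110)&(P[...,0]>300)).astype(np.uint8)
w[:, :240]=0;w[:,412:]=0;w[:120]=0;w[285:]=0
w=cv2.morphologyEx(w,cv2.MORPH_OPEN,np.ones((7,7)))
q=P[(w>0)&(P[...,2]<36)];print("deck z",np.median(q[:,2]),len(q))
(cx,cy),r=cv2.minEnclosingCircle(q[:,:2].astype(np.float32));print("deck",cx,cy,r)
t=((P[...,2]>78)&(P[...,2]<100)&(w>0)).astype(np.uint8)
n,l,st,c=cv2.connectedComponentsWithStats(t)
for i in range(1,n):
    if st[i,4]>60:
        q=P[l==i];print("cup",c[i].round(1),st[i],np.median(q,0).round(1),((q.min(0)+q.max(0))/2).round(1),(q.max(0)-q.min(0)).round(1))
for n_,u in dict(anchor=(326,157),nut=(291,174),wash=(289,214),grom=(323,236),bolt=(359,218),cap=(325,201)).items(): print(n_,ray(s,*u,90 if n_!='cap' else 41).round(1))
E
```

```text
spare [359.32763533 184.05555556] [344 170  31  29 702] [ 648.07721727 -175.44923162   32.        ]
deck z 30.366556698522118 15609
deck 599.5645141601562 -102.34473419189453 184.5062713623047
cup [326.4 154.7] [315 142  24  26 386] [687.6 -93.   86.6] [687.5 -92.7  86.1] [54.3 53.  16.2]
cup [291.2 171.6] [279 159  25  26 373] [636.9 -21.   85.8] [639.  -20.9  87.4] [53.9 53.2 18.7]
cup [287.4 212.7] [275 200  25  26 402] [544.4 -24.4  87.5] [544.2 -25.1  87.4] [54.  52.9 18.4]
cup [360.3 214.4] [348 202  26  26 301] [ 561.3 -182.2   86.4] [ 560.1 -181.7   87. ] [53.4 53.8 17.9]
cup [324.3 234.6] [312 222  25  26 452] [ 506.3 -109.9   87.8] [ 505.9 -109.8   86.6] [53.3 52.7 17.1]
anchor [680.3 -92.7  90. ]
nut [631.3 -21.5  90. ]
wash [540.8 -29.7  90. ]
grom [ 501.9 -108.    90. ]
bolt [ 550.8 -179.6   90. ]
cap [ 594.7 -101.9   41. ]
```

View pics/crop1.png

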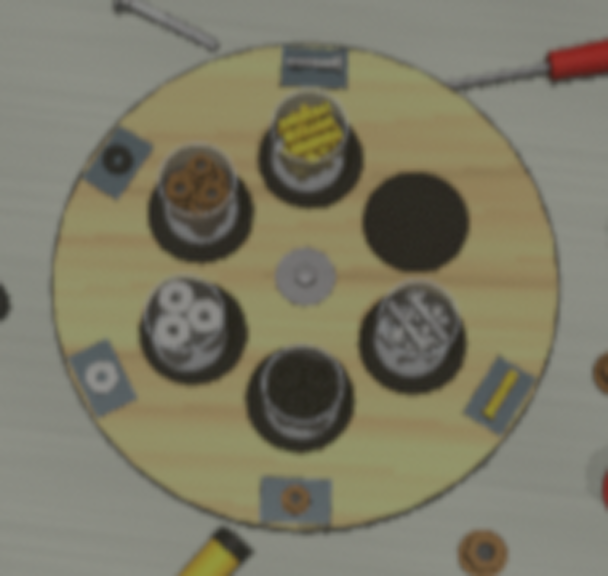

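The crop confirms that the cup at (360,220) holds zinc bolts on the pad with the anchor tag. The other three cups also match what I read.

Plan:
1. Anchor cup to spare, bolt cup to the bolt pad, anchor cup to the anchor pad.
2. Nut cup to spare, grommet cup to the grommet pad, nut cup to the nut pad.

I'll keep one finger yaw of about 95° throughout, which runs between the neighbouring cups.

Request:
apply_moves:
  grip: [0, 0, 0, 0, 0, 0, 0, 0, 0, 0, 0, 0]
  offset:
    - [-663, -420, 50]
    - [-663, -420, 50]
    - [-663, -420, 50]
    - [-663, -420, 50]
    - [-663, -420, 50]
    - [-663, -420, 50]
    - [-663, -420, 50]
    - [-663, -420, 50]
    - [-663, -420, 50]
    - [-663, -420, 50]
    - [-663, -420, 50]
    - [-663, -420, 50]
  rot:
    - [0, 0, -0.517]
    - [0, 0, -0.517]
    - [0, 0, -0.517]
    - [0, 0, -0.517]
    - [0, 0, -0.517]
    - [0, 0, -0.517]
    - [0, 0, -0.517]
    - [0, 0, -0.517]
    - [0, 0, -0.517]
    - [0, 0, -0.517]
    - [0, 0, -0.517]
    - [0, 0, -0.517]
  newtons: 30

```text
clock: 1.15
tool_pos: [529.4, 152.2, 224.8]
tool_rot: [[-0.997, -0.083, -0.0], [-0.083, 0.997, 0.0], [0.0, 0.0, -1.0]]
ft_force: [0.8, 0.6, -0.3]
gripper_width: 0.999
grasp_force: 0.0
```

```bash
cat > go.py <<'E'
import sys
from h import *
s=bot.read_state();p=s["tool_pos"];R=s["tool_rot"]
print("t",round(s["clock"],2),"pos",p.round(1),"yaw",np.degrees(np.arctan2(R[1,1],R[0,1])).round(1),"j",s["joint_pos"].round(2),"tilt",R[:,2].round(4),"grip",round(s["gripper_width"],3),round(float(s["grasp_force"]),1),"F",s["ft_force"].round(1))
for a in sys.argv[1:]:
    t=np.array(eval(a));print(a,"offset",(R.T@(t-p)).round(1))
E
python3 go.py 687.5,-92.7,170 687.5,-92.7,75
```

```text
t 1.15 pos [529.4 152.2 224.8] yaw 94.8 j [ 0.16  0.16 -0.23  1.17  0.    0.08] tilt [-2.e-04  1.e-04 -1.e+00] grip 0.999 0.0 F [ 0.8  0.6 -0.3]
687.5,-92.7,170 offset [-137.2 -257.1   54.7]
687.5,-92.7,75 offset [-137.2 -257.2  149.7]
```

Request:
apply_moves:
  grip: [0, 0, 0, 0, 0, 0, 0, 0, 0, 0]
  offset:
    - [-137, -257, 55]
    - [-137, -257, 55]
    - [-137, -257, 55]
    - [-137, -257, 55]
    - [-137, -257, 55]
    - [-137, -257, 55]
    - [-137, -257, 55]
    - [-137, -257, 55]
    - [-137, -257, 55]
    - [-137, -257, 55]
  rot:
    - [0, 0, 0]
    - [0, 0, 0]
    - [0, 0, 0]
    - [0, 0, 0]
    - [0, 0, 0]
    - [0, 0, 0]
    - [0, 0, 0]
    - [0, 0, 0]
    - [0, 0, 0]
    - [0, 0, 0]

```text
clock: 1.98
tool_pos: [686.1, -90.5, 169.2]
tool_rot: [[-0.997, -0.082, -0.002], [-0.082, 0.997, 0.001], [0.002, 0.001, -1.0]]
ft_force: [-0.5, -0.0, 0.3]
gripper_width: 1.001
grasp_force: 0.0
```

```bash
python3 go.py 687.5,-92.7,75; python3 - <<'E'
from h import *
s=snap("side");a=proj(s,[650,-110,90]).astype(int);print(a)
save(cv2.resize(s["img"][130:350,120:400],None,fx=2.5,fy=2.5,interpolation=cv2.INTER_CUBIC),"side1.png")
E
```

```text
t 1.98 pos [686.1 -90.5 169.2] yaw 94.7 j [-0.22  0.45  0.03  1.15  0.   -0.31] tilt [-0.002  0.001 -1.   ] grip 1.001 0.0 F [-0.5 -0.   0.3]
687.5,-92.7,75 offset [-1.4 -2.4 94.2]
[241 220]
```

View pics/side1.png

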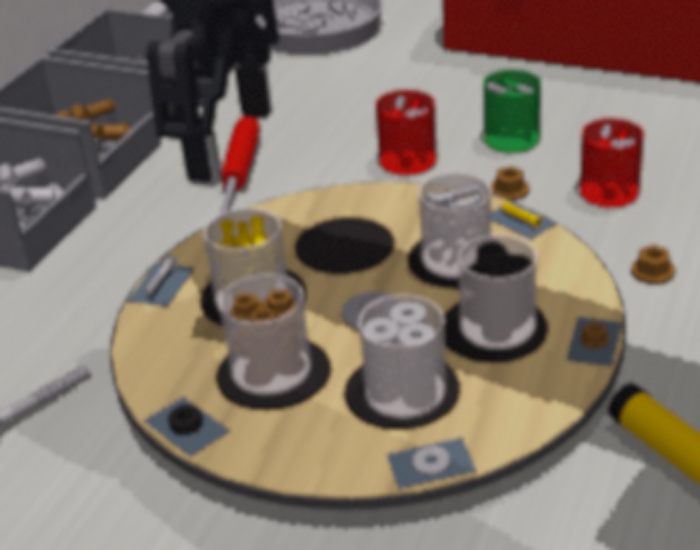

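The gripper is above the anchor cup, at about (240,230) in the crop. I'll descend and close.

Request:
apply_moves:
  grip: [0, 0, 0, 0, 0, 255, 255, 255, 255, 255, 255, 255]
  offset:
    - [-1.4, -2.4, 30]
    - [-1.4, -2.4, 60]
    - [-1.4, -2.4, 85]
    - [-1.4, -2.4, 94]
    - [-1.4, -2.4, 94]
    - [-1.4, -2.4, 94]
    - [-1.4, -2.4, 94]
    - [-1.4, -2.4, 94]
    - [-1.4, -2.4, 94]
    - [-1.4, -2.4, 94]
    - [-1.4, -2.4, 94]
    - [-1.4, -2.4, 94]
  rot:
    - [0, 0, 0]
    - [0, 0, 0]
    - [0, 0, 0]
    - [0, 0, 0]
    - [0, 0, 0]
    - [0, 0, 0]
    - [0, 0, 0]
    - [0, 0, 0]
    - [0, 0, 0]
    - [0, 0, 0]
    - [0, 0, 0]
    - [0, 0, 0]
  newtons: 30

```text
clock: 3.03
tool_pos: [690.4, -93.2, 78.9]
tool_rot: [[-0.997, -0.083, 0.005], [-0.083, 0.997, -0.001], [-0.005, -0.001, -1.0]]
ft_force: [-0.2, 0.2, 5.4]
gripper_width: 0.624
grasp_force: 32.1
```

```bash
python3 go.py 687.5,-92.7,155 648.2,-175.2,155 648.2,-175.2,77
```

```text
t 3.03 pos [690.4 -93.2  78.9] yaw 94.8 j [-0.23  0.52 -0.06  0.98  0.   -0.31] tilt [ 4.7e-03 -5.0e-04 -1.0e+00] grip 0.624 32.1 F [-0.2  0.2  5.4]
687.5,-92.7,155 offset [  2.5   0.6 -76.1]
648.2,-175.2,155 offset [ 48.5 -78.3 -76.2]
648.2,-175.2,77 offset [ 48.9 -78.3   1.8]
```

Request:
apply_moves:
  grip: [255, 255, 255, 255, 255, 255, 255, 255, 255, 255, 255]
  offset:
    - [2, 0, -15]
    - [2, 0, -40]
    - [2, 0, -65]
    - [2, 0, -78]
    - [15, -22, -78]
    - [30, -48, -78]
    - [42, -68, -78]
    - [48.5, -78, -78]
    - [48.5, -78, -78]
    - [48.5, -78, -78]
    - [48.5, -78, -78]
  rot:
    - [0, 0, 0]
    - [0, 0, 0]
    - [0, 0, 0]
    - [0, 0, 0]
    - [0, 0, 0]
    - [0, 0, 0]
    - [0, 0, 0]
    - [0, 0, 0]
    - [0, 0, 0]
    - [0, 0, 0]
    - [0, 0, 0]

```text
clock: 3.95
tool_pos: [646.9, -173.9, 154.1]
tool_rot: [[-0.996, -0.084, 0.0], [-0.084, 0.996, 0.001], [-0.0, 0.001, -1.0]]
ft_force: [-0.7, 0.4, -1.0]
gripper_width: 0.627
grasp_force: 31.8
```

```bash
cat > cups.py <<'E'
from h import *
s=snap("top");im=s["img"];P=cloud(s)
import sys
w=((P[...,2]>22)&(P[...,2]<150)&(P[...,0]>300)).astype(np.uint8)
w[:, :240]=0;w[:,412:]=0;w[:120]=0;w[285:]=0
t=((P[...,2]>76)&(P[...,2]<100)&(w>0)).astype(np.uint8)
n,l,st,c=cv2.connectedComponentsWithStats(t)
for i in range(1,n):
    if st[i,4]>60:
        q=P[l==i];a=(q.min(0)+q.max(0))/2;print("cup",a.round(1)[:2],(q.max(0)-q.min(0)).round(0),"col",np.median(im[l==i],0), "r/ang",np.hypot(a[0]-597,a[1]+101).round(1),np.degrees(np.arctan2(a[1]+101,a[0]-597)).round(1))
# grey-blue tags
h=cv2.cvtColor(im,cv2.COLOR_RGB2HSV)
m=((h[...,0]>95)&(h[...,0]<125)&(h[...,1]>50)&(w>0)&(abs(P[...,2]-31)<6)).astype(np.uint8)
n,l,st,c=cv2.connectedComponentsWithStats(m)
for i in range(1,n):
    if st[i,4]>40:
        p=ray(s,*c[i],31);print("tag",c[i].round(0),st[i,4],p.round(0)[:2],np.hypot(p[0]-597,p[1]+101).round(1),np.degrees(np.arctan2(p[1]+101,p[0]-597)).round(1))
if len(sys.argv)>1: save(cv2.resize(im[115:295,230:420],None,fx=3.2,fy=3.2,interpolation=cv2.INTER_CUBIC),sys.argv[1])
E
python3 go.py 648.2,-175.2,79; python3 cups.py
```

```text
t 3.95 pos [ 646.9 -173.9  154.1] yaw 94.8 j [-0.36  0.42 -0.05  1.1   0.   -0.44] tilt [ 3.e-04  7.e-04 -1.e+00] grip 0.627 31.8 F [-0.7  0.4 -1. ]
648.2,-175.2,79 offset [-1.2 -1.5 75.1]
cup [ 560.1 -186. ] [54. 45. 19.] col [83. 82. 78.] r/ang 92.6 -113.5
```

Request:
apply_moves:
  grip: [255, 255, 255, 255, 255, 0, 0, 0, 0, 0, 0, 0]
  offset:
    - [-1.2, -1.5, 30]
    - [-1.2, -1.5, 55]
    - [-1.2, -1.5, 70]
    - [-1.2, -1.5, 76]
    - [-1.2, -1.5, 76]
    - [-1.2, -1.5, 76]
    - [-1.2, -1.5, 76]
    - [-1.2, -1.5, 76]
    - [-1.2, -1.5, 60]
    - [-1.2, -1.5, 25]
    - [-1.2, -1.5, -10]
    - [-1.2, -1.5, -15]
  rot:
    - [0, 0, 0]
    - [0, 0, 0]
    - [0, 0, 0]
    - [0, 0, 0]
    - [0, 0, 0]
    - [0, 0, 0]
    - [0, 0, 0]
    - [0, 0, 0]
    - [0, 0, 0]
    - [0, 0, 0]
    - [0, 0, 0]
    - [0, 0, 0]

```text
clock: 5.0
tool_pos: [651.9, -177.3, 176.3]
tool_rot: [[-0.996, -0.083, 0.011], [-0.083, 0.997, -0.004], [-0.01, -0.005, -1.0]]
ft_force: [1.5, 0.1, 1.4]
gripper_width: 0.999
grasp_force: 0.0
```

```bash
python3 go.py 560.1,-181.7,170; python3 - <<'E'
from h import *
s=snap("side")
save(cv2.resize(s["img"][130:350,120:400],None,fx=2.5,fy=2.5,interpolation=cv2.INTER_CUBIC),"side2.png")
E
```

```text
t 5.0 pos [ 651.9 -177.3  176.3] yaw 94.8 j [-0.36  0.4  -0.02  1.13  0.   -0.44] tilt [ 0.0107 -0.004  -0.9999] grip 0.999 0.0 F [1.5 0.1 1.4]
560.1,-181.7,170 offset [91.9  3.3  5.4]
```

View pics/side2.png

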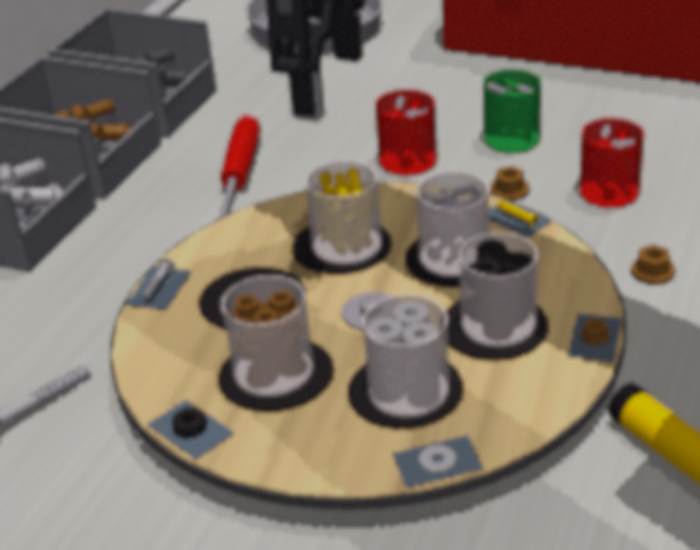

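The anchor cup stands on the spare pad, at about (343,215) in the crop. The deck turned about 1°. Next is the bolt cup.

Request:
apply_moves:
  grip: [0, 0, 0, 0, 0, 0, 0, 0, 0, 0, 0, 0]
  offset:
    - [30, 1, 2]
    - [65, 2, 4]
    - [91, 3, 5]
    - [91, 3, 5]
    - [91, 3, 5]
    - [91, 3, 25]
    - [91, 3, 50]
    - [91, 3, 75]
    - [91, 3, 92]
    - [91, 3, 98]
    - [91, 3, 98]
    - [91, 3, 98]
  rot:
    - [0, 0, 0]
    - [0, 0, 0]
    - [0, 0, 0]
    - [0, 0, 0]
    - [0, 0, 0]
    - [0, 0, 0]
    - [0, 0, 0]
    - [0, 0, 0]
    - [0, 0, 0]
    - [0, 0, 0]
    - [0, 0, 0]
    - [0, 0, 0]

```text
clock: 6.05
tool_pos: [558.0, -180.8, 71.2]
tool_rot: [[-0.997, -0.083, 0.001], [-0.083, 0.997, -0.0], [-0.001, -0.0, -1.0]]
ft_force: [-1.1, 0.0, -0.3]
gripper_width: 1.003
grasp_force: 0.0
```

```bash
python3 go.py 561,-182,75; python3 cups.py
```

```text
t 6.05 pos [ 558.  -180.8   71.2] yaw 94.8 j [-0.42  0.37 -0.33  0.88  0.   -0.51] tilt [ 6.e-04 -2.e-04 -1.e+00] grip 1.003 0.0 F [-1.1  0.  -0.3]
561,-182,75 offset [-2.9 -1.5 -3.8]
cup [638.5 -18.4] [51. 50. 19.] col [98. 78. 55.] r/ang 92.5 63.3
```

Request:
apply_moves:
  grip: [0, 255, 255, 255, 255, 255, 255, 255, 255]
  offset:
    - [-3, -1.5, -4]
    - [-3, -1.5, -4]
    - [-3, -1.5, -4]
    - [-3, -1.5, -4]
    - [-3, -1.5, -4]
    - [-3, -1.5, -4]
    - [-3, -1.5, -4]
    - [-3, -1.5, -4]
    - [-3, -1.5, -4]
  rot:
    - [0, 0, 0]
    - [0, 0, 0]
    - [0, 0, 0]
    - [0, 0, 0]
    - [0, 0, 0]
    - [0, 0, 0]
    - [0, 0, 0]
    - [0, 0, 0]
    - [0, 0, 0]

```text
clock: 6.85
tool_pos: [561.0, -182.4, 76.4]
tool_rot: [[-0.997, -0.083, 0.002], [-0.083, 0.997, -0.001], [-0.002, -0.001, -1.0]]
ft_force: [-0.2, -0.0, 5.6]
gripper_width: 0.624
grasp_force: 31.7
```

```bash
python3 go.py 561,-182,155 685.5,-92,155 685.5,-92,79
```

```text
t 6.85 pos [ 561.  -182.4   76.4] yaw 94.8 j [-0.42  0.36 -0.32  0.89  0.   -0.51] tilt [ 0.0023 -0.001  -1.    ] grip 0.624 31.7 F [-0.2 -0.   5.6]
561,-182,155 offset [ -0.2   0.3 -78.6]
685.5,-92,155 offset [-131.7   79.6  -78.4]
685.5,-92,79 offset [-131.5   79.7   -2.4]
```

Request:
apply_moves:
  grip: [255, 255, 255, 255, 255, 255, 255, 255, 255, 255, 255, 255]
  offset:
    - [0, 0, -20]
    - [0, 0, -50]
    - [0, 0, -80]
    - [0, 0, -90]
    - [-20, 12, -90]
    - [-48, 29, -90]
    - [-76, 46, -90]
    - [-104, 63, -90]
    - [-125, 76, -90]
    - [-132, 80, -90]
    - [-132, 80, -90]
    - [-132, 80, -90]
  rot:
    - [0, 0, 0]
    - [0, 0, 0]
    - [0, 0, 0]
    - [0, 0, 0]
    - [0, 0, 0]
    - [0, 0, 0]
    - [0, 0, 0]
    - [0, 0, 0]
    - [0, 0, 0]
    - [0, 0, 0]
    - [0, 0, 0]
    - [0, 0, 0]

```text
clock: 7.85
tool_pos: [683.8, -91.1, 163.7]
tool_rot: [[-0.997, -0.084, -0.003], [-0.084, 0.997, -0.0], [0.003, 0.0, -1.0]]
ft_force: [-1.2, -0.1, -0.7]
gripper_width: 0.625
grasp_force: 32.1
```

```bash
python3 go.py 686.5,-92,77;python3 cups.py
```

```text
t 7.85 pos [683.8 -91.1 163.7] yaw 94.8 j [-0.23  0.45  0.01  1.14 -0.   -0.31] tilt [-0.0029 -0.     -1.    ] grip 0.625 32.1 F [-1.2 -0.1 -0.7]
686.5,-92,77 offset [-2.8 -1.1 86.7]
cup [ 646.7 -174. ] [54. 53. 19.] col [115.  101.   52.5] r/ang 88.3 -55.7
cup [541.2 -36.6] [51. 34. 20.] col [126.5 126.5 124. ] r/ang 85.2 130.9
cup [ 506.4 -112.6] [54. 53. 20.] col [39.5 37.  30. ] r/ang 91.3 -172.7
```

Request:
apply_moves:
  grip: [255, 255, 255, 255, 255, 255, 0, 0, 0, 0, 0, 0]
  offset:
    - [-2.5, 0, 30]
    - [-2.5, 0, 55]
    - [-2.5, 0, 75]
    - [-2.5, 0, 83]
    - [-2.5, 0, 87]
    - [-2.5, 0, 87]
    - [-2.5, 0, 87]
    - [-2.5, 0, 87]
    - [-2.5, 0, 87]
    - [-2.5, 0, 65]
    - [-2.5, 0, 30]
    - [-2.5, 0, 0]
  rot:
    - [0, 0, 0]
    - [0, 0, 0]
    - [0, 0, 0]
    - [0, 0, 0]
    - [0, 0, 0]
    - [0, 0, 0]
    - [0, 0, 0]
    - [0, 0, 0]
    - [0, 0, 0]
    - [0, 0, 0]
    - [0, 0, 0]
    - [0, 0, 0]

```text
clock: 8.9
tool_pos: [687.4, -90.9, 166.4]
tool_rot: [[-0.997, -0.083, -0.0], [-0.083, 0.997, 0.0], [0.0, 0.0, -1.0]]
ft_force: [1.1, -0.3, 0.6]
gripper_width: 0.995
grasp_force: 0.0
```

```bash
python3 go.py 646.7,-174,165; python3 cups.py
```

```text
t 8.9 pos [687.4 -90.9 166.4] yaw 94.8 j [-0.22  0.45  0.02  1.15  0.   -0.31] tilt [-1.e-04  1.e-04 -1.e+00] grip 0.995 0.0 F [ 1.1 -0.3  0.6]
646.7,-174,165 offset [ 47.4 -79.5   1.4]
cup [688.1 -91.7] [56. 51. 20.] col [90.5 87.  83. ] r/ang 91.6 5.8
cup [ 646.9 -174. ] [55. 53. 20.] col [115. 102.  52.] r/ang 88.4 -55.6
cup [541.8 -36.3] [53. 34. 20.] col [128. 127. 124.] r/ang 85.1 130.5
cup [ 506.4 -112.3] [54. 53. 19.] col [39. 37. 30.] r/ang 91.3 -172.9
```

Bolt cup placed. Now back to the anchor cup on the spare pad.

Request:
apply_moves:
  grip: [0, 0, 0, 0, 0, 0, 0, 0, 0, 0, 0]
  offset:
    - [18, -30, 0]
    - [36, -60, 0]
    - [47, -79, 0]
    - [47, -79, 0]
    - [47, -79, 0]
    - [47, -79, 25]
    - [47, -79, 50]
    - [47, -79, 75]
    - [47, -79, 89]
    - [47, -79, 89]
    - [47, -79, 89]
  rot:
    - [0, 0, 0]
    - [0, 0, 0]
    - [0, 0, 0]
    - [0, 0, 0]
    - [0, 0, 0]
    - [0, 0, 0]
    - [0, 0, 0]
    - [0, 0, 0]
    - [0, 0, 0]
    - [0, 0, 0]
    - [0, 0, 0]

```text
clock: 9.87
tool_pos: [647.1, -172.4, 75.4]
tool_rot: [[-0.996, -0.084, -0.001], [-0.084, 0.996, 0.001], [0.001, 0.001, -1.0]]
ft_force: [-0.5, -0.5, 0.7]
gripper_width: 1.001
grasp_force: 0.0
```

```bash
python3 go.py 646.8,-174,75
```

```text
t 9.87 pos [ 647.1 -172.4   75.4] yaw 94.8 j [-0.36  0.49 -0.12  0.96  0.   -0.44] tilt [-1.4e-03  9.0e-04 -1.0e+00] grip 1.001 0.0 F [-0.5 -0.5  0.7]
646.8,-174,75 offset [ 0.5 -1.6  0.4]
```

Request:
apply_moves:
  grip: [0, 255, 255, 255, 255, 255, 255, 255, 255, 255, 255, 255]
  offset:
    - [0.5, -1.5, 0]
    - [0.5, -1.5, 0]
    - [0.5, -1.5, 0]
    - [0.5, -1.5, 0]
    - [0.5, -1.5, 0]
    - [0.5, -1.5, 0]
    - [0.5, -1.5, 0]
    - [0.5, -1.5, 0]
    - [0.5, -1.5, -20]
    - [0.5, -1.5, -50]
    - [0.5, -1.5, -80]
    - [0.5, -1.5, -90]
  rot:
    - [0, 0, 0]
    - [0, 0, 0]
    - [0, 0, 0]
    - [0, 0, 0]
    - [0, 0, 0]
    - [0, 0, 0]
    - [0, 0, 0]
    - [0, 0, 0]
    - [0, 0, 0]
    - [0, 0, 0]
    - [0, 0, 0]
    - [0, 0, 0]

```text
clock: 10.87
tool_pos: [649.0, -176.0, 170.7]
tool_rot: [[-0.997, -0.083, 0.006], [-0.083, 0.997, -0.002], [-0.006, -0.003, -1.0]]
ft_force: [0.7, -0.8, 1.1]
gripper_width: 0.625
grasp_force: 31.8
```

```bash
python3 go.py 561,-183.5,165; python3 cups.py
```

```text
t 10.87 pos [ 649.  -176.   170.7] yaw 94.8 j [-0.36  0.41 -0.03  1.13  0.   -0.44] tilt [ 0.0062 -0.0023 -1.    ] grip 0.625 31.8 F [ 0.7 -0.8  1.1]
561,-183.5,165 offset [88.3 -0.2  5.2]
```

Request:
apply_moves:
  grip: [255, 255, 255, 255, 255, 255, 255]
  offset:
    - [20, 0, 5]
    - [45, 0, 5]
    - [70, 0, 5]
    - [88, 0, 5]
    - [88, 0, 5]
    - [88, 0, 5]
    - [88, 0, 5]
  rot:
    - [0, 0, 0]
    - [0, 0, 0]
    - [0, 0, 0]
    - [0, 0, 0]
    - [0, 0, 0]
    - [0, 0, 0]
    - [0, 0, 0]

```text
clock: 11.5
tool_pos: [559.5, -182.5, 160.4]
tool_rot: [[-0.997, -0.083, 0.0], [-0.083, 0.997, 0.0], [-0.0, 0.0, -1.0]]
ft_force: [0.9, -0.5, -1.0]
gripper_width: 0.624
grasp_force: 31.8
```

```bash
python3 go.py 561,-183.5,77; python3 cups.py
```

```text
t 11.5 pos [ 559.5 -182.5  160.4] yaw 94.8 j [-0.43  0.28 -0.23  1.06  0.   -0.51] tilt [ 1.e-04  2.e-04 -1.e+00] grip 0.624 31.8 F [ 0.9 -0.5 -1. ]
561,-183.5,77 offset [-1.4 -1.2 83.4]
```

Request:
apply_moves:
  grip: [255, 255, 255, 255, 255, 255, 0, 0, 0, 0, 0, 0]
  offset:
    - [-1.5, -1, 30]
    - [-1.5, -1, 55]
    - [-1.5, -1, 72]
    - [-1.5, -1, 80]
    - [-1.5, -1, 83]
    - [-1.5, -1, 83]
    - [-1.5, -1, 83]
    - [-1.5, -1, 83]
    - [-1.5, -1, 83]
    - [-1.5, -1, 60]
    - [-1.5, -1, 25]
    - [-1.5, -1, -5]
  rot:
    - [0, 0, 0]
    - [0, 0, 0]
    - [0, 0, 0]
    - [0, 0, 0]
    - [0, 0, 0]
    - [0, 0, 0]
    - [0, 0, 0]
    - [0, 0, 0]
    - [0, 0, 0]
    - [0, 0, 0]
    - [0, 0, 0]
    - [0, 0, 0]

```text
clock: 12.55
tool_pos: [560.2, -183.1, 166.9]
tool_rot: [[-0.997, -0.083, -0.001], [-0.083, 0.997, 0.001], [0.001, 0.001, -1.0]]
ft_force: [1.1, 0.1, 0.6]
gripper_width: 1.002
grasp_force: 0.0
```

```bash
python3 go.py 639,-18,175; python3 cups.py
```

```text
t 12.55 pos [ 560.2 -183.1  166.9] yaw 94.8 j [-0.43  0.28 -0.22  1.07  0.   -0.51] tilt [-1.1e-03  5.0e-04 -1.0e+00] grip 1.002 0.0 F [1.1 0.1 0.6]
639,-18,175 offset [-92.2 158.   -8.1]
```

Request:
apply_moves:
  grip: [0, 0, 0, 0, 0, 0, 0, 0, 0, 0, 0]
  offset:
    - [-27, 322, -10]
    - [-27, 322, -10]
    - [-27, 322, -10]
    - [-27, 322, -10]
    - [-27, 322, -10]
    - [-27, 322, -10]
    - [-27, 322, -10]
    - [-27, 322, -10]
    - [-27, 322, -10]
    - [-27, 322, -10]
    - [-27, 322, -10]
  rot:
    - [0, 0, 0]
    - [0, 0, 0]
    - [0, 0, 0]
    - [0, 0, 0]
    - [0, 0, 0]
    - [0, 0, 0]
    - [0, 0, 0]
    - [0, 0, 0]
    - [0, 0, 0]
    - [0, 0, 0]
    - [0, 0, 0]

```text
clock: 13.52
tool_pos: [560.8, 139.6, 176.1]
tool_rot: [[-0.997, -0.084, 0.0], [-0.084, 0.997, -0.001], [-0.0, -0.001, -1.0]]
ft_force: [-0.1, -0.0, 0.7]
gripper_width: 1.0
grasp_force: 0.0
```

```bash
python3 cups.py top2.png;  python3 go.py 639,-18,175
```

```text
cup [687.8 -87.3] [57. 53. 21.] col [114. 113. 108.] r/ang 91.8 8.6
cup [633.8 -18.5] [56. 53. 20.] col [102.  82.  62.] r/ang 90.3 65.9
cup [ 561.6 -183.8] [55. 54. 21.] col [138. 128.  55.] r/ang 90.1 -113.1
cup [539.  -29.1] [54. 54. 20.] col [139. 138. 131.] r/ang 92.4 128.9
cup [ 507.2 -116.5] [54. 53. 18.] col [51. 48. 40.] r/ang 91.1 -170.2
t 13.57 pos [560.9 139.  176. ] yaw 94.7 j [ 0.13  0.25 -0.24  1.08 -0.    0.05] tilt [ 0.e+00 -5.e-04 -1.e+00] grip 0.996 0.0 F [-0.3  0.5  0.2]
639,-18,175 offset [ -64.9 -162.9    1.1]
```

View pics/top2.png

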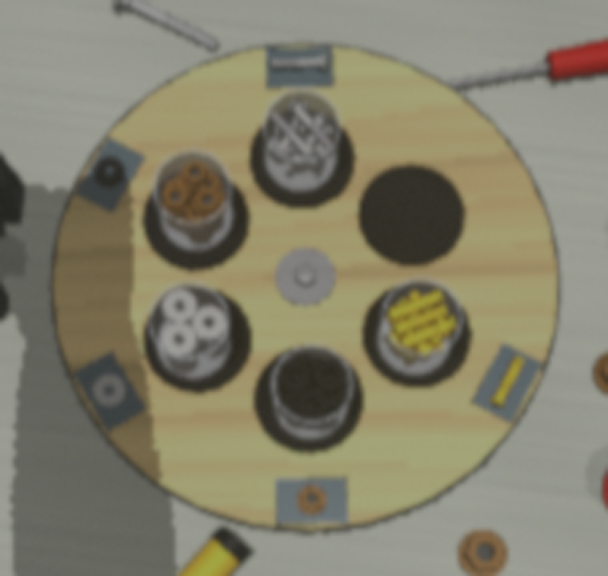

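The bolt cup at (302,145) and the anchor cup at (417,325) are on their own pads. The deck has turned about 4° in total. Next is the nut cup, measured at (633.8,−18.5).

Request:
apply_moves:
  grip: [0, 0, 0, 0, 0, 0, 0, 0, 0, 0, 0, 0]
  offset:
    - [-13, -36, 0]
    - [-26, -72, 0]
    - [-39, -108, 0]
    - [-52, -142, 0]
    - [-59.5, -163, 0]
    - [-59.5, -163, 0]
    - [-59.5, -163, 25]
    - [-59.5, -163, 55]
    - [-59.5, -163, 80]
    - [-59.5, -163, 98]
    - [-59.5, -163, 101]
    - [-59.5, -163, 101]
  rot:
    - [0, 0, 0]
    - [0, 0, 0]
    - [0, 0, 0]
    - [0, 0, 0]
    - [0, 0, 0]
    - [0, 0, 0]
    - [0, 0, 0]
    - [0, 0, 0]
    - [0, 0, 0]
    - [0, 0, 0]
    - [0, 0, 0]
    - [0, 0, 0]

```text
clock: 14.57
tool_pos: [631.7, -18.3, 73.4]
tool_rot: [[-0.997, -0.082, -0.004], [-0.082, 0.997, 0.001], [0.004, 0.001, -1.0]]
ft_force: [-0.2, -0.0, -0.1]
gripper_width: 1.0
grasp_force: 0.0
```

```bash
python3 go.py 633.8,-18.5,75
```

```text
t 14.57 pos [631.7 -18.3  73.4] yaw 94.7 j [-0.13  0.44 -0.21  0.93  0.   -0.21] tilt [-4.2e-03  6.0e-04 -1.0e+00] grip 1.0 0.0 F [-0.2 -0.  -0.1]
633.8,-18.5,75 offset [-2.1 -0.4 -1.6]
```

Request:
apply_moves:
  grip: [0, 255, 255, 255, 255, 255, 255, 255, 255, 255, 255, 255]
  offset:
    - [-2, -0.5, -1]
    - [-2, -0.5, -1]
    - [-2, -0.5, -1]
    - [-2, -0.5, -1]
    - [-2, -0.5, -1]
    - [-2, -0.5, -1]
    - [-2, -0.5, -1]
    - [-2, -0.5, -1]
    - [-2, -0.5, -20]
    - [-2, -0.5, -50]
    - [-2, -0.5, -80]
    - [-2, -0.5, -92]
  rot:
    - [0, 0, 0]
    - [0, 0, 0]
    - [0, 0, 0]
    - [0, 0, 0]
    - [0, 0, 0]
    - [0, 0, 0]
    - [0, 0, 0]
    - [0, 0, 0]
    - [0, 0, 0]
    - [0, 0, 0]
    - [0, 0, 0]
    - [0, 0, 0]
  newtons: 40

```text
clock: 15.57
tool_pos: [637.6, -18.1, 171.0]
tool_rot: [[-0.997, -0.083, 0.006], [-0.083, 0.997, -0.001], [-0.005, -0.001, -1.0]]
ft_force: [0.7, 0.2, -0.9]
gripper_width: 0.621
grasp_force: 42.7
```

```bash
python3 go.py 653.4,-171.1,165
```

```text
t 15.57 pos [637.6 -18.1 171. ] yaw 94.8 j [-0.13  0.35 -0.11  1.1   0.   -0.21] tilt [ 5.5e-03 -6.0e-04 -1.0e+00] grip 0.621 42.7 F [ 0.7  0.2 -0.9]
653.4,-171.1,165 offset [  -2.9 -153.8    6.2]
```

Request:
apply_moves:
  grip: [255, 255, 255, 255, 255, 255, 255, 255, 255]
  offset:
    - [0, -20, 3]
    - [0, -50, 3]
    - [-1, -80, 3]
    - [-2, -110, 3]
    - [-3, -140, 3]
    - [-3, -154, 3]
    - [-3, -154, 3]
    - [-3, -154, 3]
    - [-3, -154, 3]
  rot:
    - [0, 0, 0]
    - [0, 0, 0]
    - [0, 0, 0]
    - [0, 0, 0]
    - [0, 0, 0]
    - [0, 0, 0]
    - [0, 0, 0]
    - [0, 0, 0]
    - [0, 0, 0]

```text
clock: 16.32
tool_pos: [650.8, -170.0, 163.2]
tool_rot: [[-0.996, -0.084, -0.002], [-0.084, 0.996, 0.001], [0.001, 0.002, -1.0]]
ft_force: [-0.3, -0.4, -2.4]
gripper_width: 0.62
grasp_force: 42.8
```

```bash
python3 go.py 653.4,-171.1,77.5; python3 cups.py
```

```text
t 16.32 pos [ 650.8 -170.   163.2] yaw 94.8 j [-0.35  0.42 -0.03  1.13  0.   -0.44] tilt [-0.0016  0.0015 -1.    ] grip 0.62 42.8 F [-0.3 -0.4 -2.4]
653.4,-171.1,77.5 offset [-2.6 -1.4 85.7]
cup [ 560.9 -184.7] [54. 52. 20.] col [104.   89.   36.5] r/ang 91.2 -113.3
```

Request:
apply_moves:
  grip: [255, 255, 255, 255, 255, 255, 0, 0, 0, 0, 0, 0]
  offset:
    - [-2.5, -1.5, 30]
    - [-2.5, -1.5, 55]
    - [-2.5, -1.5, 73]
    - [-2.5, -1.5, 82]
    - [-2.5, -1.5, 86]
    - [-2.5, -1.5, 86]
    - [-2.5, -1.5, 86]
    - [-2.5, -1.5, 86]
    - [-2.5, -1.5, 86]
    - [-2.5, -1.5, 60]
    - [-2.5, -1.5, 25]
    - [-2.5, -1.5, -5]
  rot:
    - [0, 0, 0]
    - [0, 0, 0]
    - [0, 0, 0]
    - [0, 0, 0]
    - [0, 0, 0]
    - [0, 0, 0]
    - [0, 0, 0]
    - [0, 0, 0]
    - [0, 0, 0]
    - [0, 0, 0]
    - [0, 0, 0]
    - [0, 0, 0]

```text
clock: 17.37
tool_pos: [654.0, -172.5, 170.3]
tool_rot: [[-0.997, -0.083, -0.0], [-0.083, 0.997, 0.0], [0.0, 0.0, -1.0]]
ft_force: [0.9, -1.0, 0.8]
gripper_width: 0.997
grasp_force: 0.0
```

```bash
python3 go.py 507.2,-116.5,170; python3 cups.py
```

```text
t 17.37 pos [ 654.  -172.5  170.3] yaw 94.8 j [-0.35  0.42 -0.01  1.14 -0.   -0.44] tilt [-4.e-04  0.e+00 -1.e+00] grip 0.997 0.0 F [ 0.9 -1.   0.8]
507.2,-116.5,170 offset [141.6  68.    0.3]
cup [ 562.9 -185.4] [54. 50. 20.] col [103.  89.  37.] r/ang 91.1 -112.0
```

Request:
apply_moves:
  grip: [0, 0, 0, 0, 0, 0, 0, 0, 0, 0, 0, 0]
  offset:
    - [32, 15, 0]
    - [66, 31, 0]
    - [100, 47, 0]
    - [130, 61, 0]
    - [141.5, 66, 0]
    - [141.5, 66, 0]
    - [141.5, 66, 25]
    - [141.5, 66, 50]
    - [141.5, 66, 75]
    - [141.5, 66, 92]
    - [141.5, 66, 95]
    - [141.5, 66, 95]
  rot:
    - [0, 0, 0]
    - [0, 0, 0]
    - [0, 0, 0]
    - [0, 0, 0]
    - [0, 0, 0]
    - [0, 0, 0]
    - [0, 0, 0]
    - [0, 0, 0]
    - [0, 0, 0]
    - [0, 0, 0]
    - [0, 0, 0]
    - [0, 0, 0]

```text
clock: 18.42
tool_pos: [507.7, -118.6, 73.2]
tool_rot: [[-0.997, -0.083, -0.001], [-0.083, 0.997, 0.001], [0.001, 0.001, -1.0]]
ft_force: [-0.2, -0.1, 0.3]
gripper_width: 0.998
grasp_force: 0.0
```

```bash
python3 go.py 507.6,-118.4,75; python3 cups.py
```

```text
t 18.42 pos [ 507.7 -118.6   73.2] yaw 94.8 j [-0.35  0.27 -0.47  0.84 -0.   -0.44] tilt [-1.4e-03  5.0e-04 -1.0e+00] grip 0.998 0.0 F [-0.2 -0.1  0.3]
507.6,-118.4,75 offset [ 0.1  0.2 -1.8]
cup [ 564.1 -186.4] [51. 48. 19.] col [105.  90.  37.] r/ang 91.5 -111.1
```

Request:
apply_moves:
  grip: [0, 255, 255, 255, 255, 255, 255, 255, 255, 255, 255, 255]
  offset:
    - [0, 0, -2]
    - [0, 0, -2]
    - [0, 0, -2]
    - [0, 0, -2]
    - [0, 0, -2]
    - [0, 0, -2]
    - [0, 0, -2]
    - [0, 0, -2]
    - [0, 0, -20]
    - [0, 0, -50]
    - [0, 0, -80]
    - [0, 0, -92]
  rot:
    - [0, 0, 0]
    - [0, 0, 0]
    - [0, 0, 0]
    - [0, 0, 0]
    - [0, 0, 0]
    - [0, 0, 0]
    - [0, 0, 0]
    - [0, 0, 0]
    - [0, 0, 0]
    - [0, 0, 0]
    - [0, 0, 0]
    - [0, 0, 0]
  newtons: 30

```text
clock: 19.47
tool_pos: [509.4, -119.2, 169.8]
tool_rot: [[-0.997, -0.083, 0.005], [-0.083, 0.997, -0.002], [-0.005, -0.002, -1.0]]
ft_force: [1.0, -0.3, -1.3]
gripper_width: 0.623
grasp_force: 31.9
```

```bash
python3 go.py 627.5,-16.5,170; python3 cups.py
```

```text
t 19.47 pos [ 509.4 -119.2  169.8] yaw 94.8 j [-0.35  0.16 -0.37  1.04 -0.   -0.44] tilt [ 0.005 -0.002 -1.   ] grip 0.623 31.9 F [ 1.  -0.3 -1.3]
627.5,-16.5,170 offset [-126.2   92.5    0.2]
cup [ 564.  -189.2] [52. 42. 19.] col [99. 86. 72.] r/ang 94.2 -110.5
```

Request:
apply_moves:
  grip: [255, 255, 255, 255, 255, 255, 255, 255, 255, 255, 255]
  offset:
    - [-7, 20, 0]
    - [-16, 50, 0]
    - [-25, 80, 0]
    - [-34, 110, 0]
    - [-43, 140, 0]
    - [-52, 170, 0]
    - [-61, 200, 0]
    - [-70, 224, 0]
    - [-70, 224, 0]
    - [-70, 224, 0]
    - [-70, 224, 0]
  rot:
    - [0, 0, 0]
    - [0, 0, 0]
    - [0, 0, 0]
    - [0, 0, 0]
    - [0, 0, 0]
    - [0, 0, 0]
    - [0, 0, 0]
    - [0, 0, 0]
    - [0, 0, 0]
    - [0, 0, 0]
    - [0, 0, 0]

```text
clock: 20.43
tool_pos: [557.8, 110.3, 165.0]
tool_rot: [[-0.997, -0.083, -0.002], [-0.083, 0.997, -0.001], [0.002, -0.001, -1.0]]
ft_force: [-1.1, -0.7, -0.5]
gripper_width: 0.616
grasp_force: 32.0
```

```bash
python3 cups.py top3.png; python3 go.py 627.5,-16.5,170
```

```text
cup [687.3 -86.2] [55. 53. 20.] col [118.  116.  111.5] r/ang 91.5 9.3
cup [ 651. -171.] [55. 53. 19.] col [103.  84.  63.] r/ang 88.4 -52.3
cup [ 562.6 -184.2] [54. 54. 20.] col [140. 129.  57.] r/ang 90.0 -112.5
cup [537.9 -30. ] [54. 53. 20.] col [140. 139. 133.] r/ang 92.4 129.8
t 20.48 pos [557.9 109.8 165.1] yaw 94.7 j [ 0.08  0.24 -0.27  1.06 -0.   -0.  ] tilt [-1.8e-03 -6.0e-04 -1.0e+00] grip 0.625 32.0 F [ 0.1  0.2 -0.9]
627.5,-16.5,170 offset [ -58.9 -131.6   -4.9]
```

View pics/top3.png

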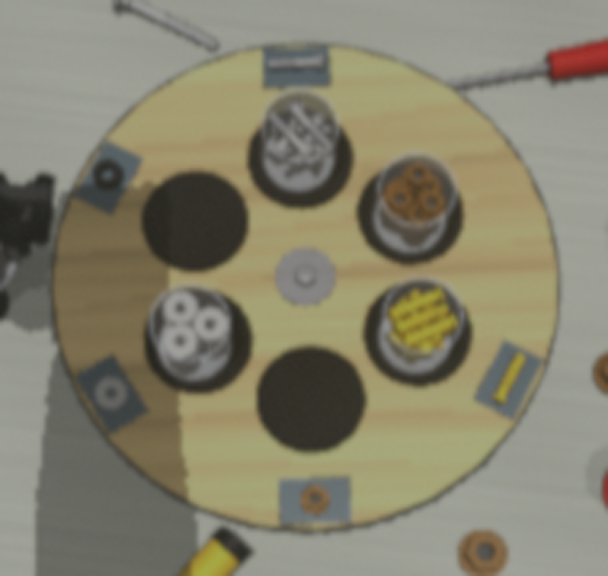

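The grommet pad at (195,221) and the nut pad at (311,400) are free, and the nut cup is parked on the spare pad at (413,200). Next I place the grommet cup.

Request:
apply_moves:
  grip: [255, 255, 255, 255, 255, 255, 255, 255]
  offset:
    - [-12, -27, 0]
    - [-26, -58, 0]
    - [-40, -89, 0]
    - [-53, -117, 0]
    - [-59.5, -132, 0]
    - [-59.5, -132, 0]
    - [-59.5, -132, 0]
    - [-59.5, -132, 0]
  rot:
    - [0, 0, 0]
    - [0, 0, 0]
    - [0, 0, 0]
    - [0, 0, 0]
    - [0, 0, 0]
    - [0, 0, 0]
    - [0, 0, 0]
    - [0, 0, 0]

```text
clock: 21.15
tool_pos: [627.8, -15.8, 165.6]
tool_rot: [[-0.997, -0.083, -0.002], [-0.083, 0.997, 0.001], [0.002, 0.001, -1.0]]
ft_force: [-0.1, 0.2, -0.4]
gripper_width: 0.628
grasp_force: 32.1
```

```bash
python3 cups.py; python3 go.py 628.2,-16.6,76.5; python3 -c "
from h import *
s=snap('top');print(ray(s,290.9,184.1,32),ray(s,327.2,240,32))"
```

```text
cup [687.2 -91.3] [56. 43. 21.] col [92. 91. 87.] r/ang 90.7 6.1
cup [ 650.7 -171.1] [54. 53. 20.] col [102.  83.  63.] r/ang 88.3 -52.5
cup [ 562.5 -183.8] [55. 53. 19.] col [141. 130.  56.] r/ang 89.7 -112.6
cup [538.8 -30. ] [55. 53. 20.] col [98. 97. 94.] r/ang 91.8 129.4
t 21.2 pos [627.8 -15.4 165.7] yaw 94.8 j [-0.13  0.34 -0.14  1.1   0.   -0.21] tilt [-1.6e-03  7.0e-04 -1.0e+00] grip 0.625 32.1 F [ 0.4  0.2 -0.5]
628.2,-16.6,76.5 offset [-0.4 -1.3 89.2]
[628.1825559  -18.52797954  32.        ] [ 507.29304795 -117.68511012   32.        ]
```

Request:
apply_moves:
  grip: [255, 255, 255, 255, 255, 255, 0, 0, 0, 0, 0, 0]
  offset:
    - [-0.5, -2, 30]
    - [-0.5, -2, 55]
    - [-0.5, -2, 75]
    - [-0.5, -2, 85]
    - [-0.5, -2, 89]
    - [-0.5, -2, 89]
    - [-0.5, -2, 89]
    - [-0.5, -2, 89]
    - [-0.5, -2, 89]
    - [-0.5, -2, 65]
    - [-0.5, -2, 30]
    - [-0.5, -2, -5]
  rot:
    - [0, 0, 0]
    - [0, 0, 0]
    - [0, 0, 0]
    - [0, 0, 0]
    - [0, 0, 0]
    - [0, 0, 0]
    - [0, 0, 0]
    - [0, 0, 0]
    - [0, 0, 0]
    - [0, 0, 0]
    - [0, 0, 0]
    - [0, 0, 0]

```text
clock: 22.25
tool_pos: [628.3, -17.7, 170.9]
tool_rot: [[-0.997, -0.083, -0.003], [-0.083, 0.997, 0.0], [0.003, 0.001, -1.0]]
ft_force: [0.3, -0.7, -0.0]
gripper_width: 0.998
grasp_force: 0.0
```

```bash
python3 cups.py; python3 go.py 650.8,-171,170
```

```text
cup [688.4 -95.1] [55. 47. 19.] col [91. 90. 86.] r/ang 91.6 3.7
cup [629.4 -17.5] [54. 53. 19.] col [45. 43. 38.] r/ang 89.5 68.8
cup [ 646.1 -174. ] [56. 53. 20.] col [102.  82.  64.] r/ang 87.9 -56.1
cup [542.9 -26.3] [53. 54. 21.] col [98.5 98.  94. ] r/ang 92.3 125.9
cup [ 557.5 -181.1] [54. 52. 20.] col [141. 131.  56.] r/ang 89.3 -116.3
t 22.3 pos [633.7 -18.4 180.4] yaw 94.8 j [-0.13  0.33 -0.12  1.11  0.   -0.21] tilt [ 0.0114 -0.0014 -0.9999] grip 0.998 0.0 F [2.8 0.4 6. ]
650.8,-171,170 offset [  -4.2 -153.5   10.8]
```

Request:
apply_moves:
  grip: [0, 0, 0, 0, 0, 0, 0, 0]
  offset:
    - [-1, -38, 0]
    - [-2, -77, 0]
    - [-3, -115, 0]
    - [-4, -145, 0]
    - [-4.7, -157, 0]
    - [-4.7, -157, 0]
    - [-4.7, -157, 0]
    - [-4.7, -157, 0]
  rot:
    - [0, 0, 0]
    - [0, 0, 0]
    - [0, 0, 0]
    - [0, 0, 0]
    - [0, 0, 0]
    - [0, 0, 0]
    - [0, 0, 0]
    - [0, 0, 0]

```text
clock: 22.97
tool_pos: [647.1, -172.7, 170.9]
tool_rot: [[-0.996, -0.084, -0.001], [-0.084, 0.996, 0.001], [0.001, 0.001, -1.0]]
ft_force: [0.8, -0.0, -0.7]
gripper_width: 1.002
grasp_force: 0.0
```

```bash
python3 cups.py; python3 go.py 646.1,-174,75
```

```text
cup [ 557.5 -184.3] [56. 46. 21.] col [104.  88.  36.] r/ang 92.2 -115.4
t 23.02 pos [ 647.1 -172.4  170.9] yaw 94.9 j [-0.36  0.41 -0.03  1.14  0.   -0.44] tilt [-7.e-04  9.e-04 -1.e+00] grip 1.0 0.0 F [-0.1  0.   0.3]
646.1,-174,75 offset [ 1.1 -1.6 95.9]
```

Request:
apply_moves:
  grip: [0, 0, 0, 0, 0, 255, 255, 255, 255, 255, 255, 255]
  offset:
    - [1, -1.5, 30]
    - [1, -1.5, 60]
    - [1, -1.5, 85]
    - [1, -1.5, 96]
    - [1, -1.5, 96]
    - [1, -1.5, 96]
    - [1, -1.5, 96]
    - [1, -1.5, 96]
    - [1, -1.5, 96]
    - [1, -1.5, 96]
    - [1, -1.5, 96]
    - [1, -1.5, 96]
  rot:
    - [0, 0, 0]
    - [0, 0, 0]
    - [0, 0, 0]
    - [0, 0, 0]
    - [0, 0, 0]
    - [0, 0, 0]
    - [0, 0, 0]
    - [0, 0, 0]
    - [0, 0, 0]
    - [0, 0, 0]
    - [0, 0, 0]
    - [0, 0, 0]
  newtons: 40

```text
clock: 24.02
tool_pos: [648.5, -176.1, 77.7]
tool_rot: [[-0.997, -0.083, 0.005], [-0.083, 0.997, -0.001], [-0.004, -0.001, -1.0]]
ft_force: [-0.7, 0.4, 7.5]
gripper_width: 0.623
grasp_force: 42.6
```

```bash
python3 go.py 507.5,-112,170
```

```text
t 24.02 pos [ 648.5 -176.1   77.7] yaw 94.8 j [-0.36  0.49 -0.12  0.96  0.   -0.44] tilt [ 0.0045 -0.001  -1.    ] grip 0.623 42.6 F [-0.7  0.4  7.5]
507.5,-112,170 offset [134.7  75.5 -93. ]
```

Request:
apply_moves:
  grip: [255, 255, 255, 255, 255, 255, 255, 255, 255, 255, 255, 255]
  offset:
    - [0, 0, -20]
    - [0, 0, -50]
    - [0, 0, -80]
    - [0, 0, -95]
    - [4, 20, -95]
    - [12, 55, -95]
    - [20, 92, -95]
    - [28, 129, -95]
    - [36, 166, -95]
    - [44, 203, -95]
    - [52, 238, -95]
    - [60, 270, -95]
  rot:
    - [0, 0, 0]
    - [0, 0, 0]
    - [0, 0, 0]
    - [0, 0, 0]
    - [0, 0, 0]
    - [0, 0, 0]
    - [0, 0, 0]
    - [0, 0, 0]
    - [0, 0, 0]
    - [0, 0, 0]
    - [0, 0, 0]
    - [0, 0, 0]

```text
clock: 25.02
tool_pos: [563.0, 90.1, 169.9]
tool_rot: [[-0.997, -0.083, -0.0], [-0.083, 0.997, 0.0], [0.0, 0.0, -1.0]]
ft_force: [-0.3, 0.4, -2.9]
gripper_width: 0.622
grasp_force: 42.7
```

Request:
apply_moves:
  grip: [255, 255, 255, 255]
  offset:
    - [2, 12, 0]
    - [4, 21, 0]
    - [4, 21, 0]
    - [4, 21, 0]
  rot:
    - [0, 0, 0]
    - [0, 0, 0]
    - [0, 0, 0]
    - [0, 0, 0]

```text
clock: 25.35
tool_pos: [558.9, 108.5, 170.1]
tool_rot: [[-0.997, -0.083, 0.0], [-0.083, 0.997, -0.001], [-0.0, -0.001, -1.0]]
ft_force: [-0.5, -0.2, -2.1]
gripper_width: 0.622
grasp_force: 42.9
```

```bash
python3 cups.py top4.png; python3 - <<'E'
from h import *
s=snap("top");g=s["img"].max(2);m=(g<60).astype(np.uint8);m[:,:240]=0;m[:,412:]=0;m[:120]=0;m[285:]=0
n,l,st,c=cv2.connectedComponentsWithStats(m)
for i in range(1,n):
    if st[i,4]>400: print("dark",c[i].round(1),st[i],ray(s,*c[i],32).round(1))
E
python3 go.py 507.5,-112,170
```

```text
cup [688.2 -91.8] [54. 54. 20.] col [118. 117. 111.] r/ang 91.7 5.8
cup [630.2 -17.6] [54. 54. 18.] col [56.5 54.  48. ] r/ang 89.8 68.3
cup [543.1 -25.9] [54. 54. 20.] col [139. 138. 132.] r/ang 92.4 125.7
cup [ 557.3 -181.1] [54. 53. 20.] col [142. 131.  57.] r/ang 89.4 -116.4
dark [359.1 183.7] [344 170  31  29 701] [ 648.9 -174.7   32. ]
dark [323.8 239.4] [308 224  32  31 764] [ 507.6 -109.8   32. ]
t 25.45 pos [559.3 107.8 170. ] yaw 94.7 j [ 0.08  0.24 -0.27  1.07 -0.   -0.  ] tilt [ 5.e-04 -6.e-04 -1.e+00] grip 0.619 42.9 F [ 0.6 -0.  -2.1]
507.5,-112,170 offset [ 6.950e+01 -2.148e+02  2.000e-01]
```

View pics/top4.png

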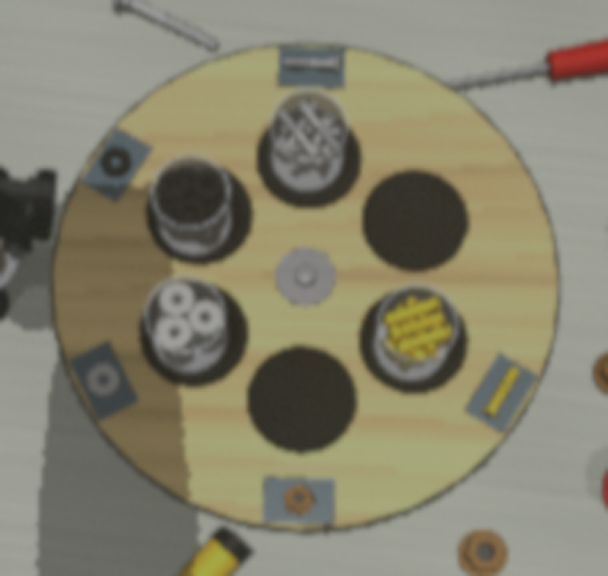

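The three placed cups are good. The nut pad is at (302,400) in the crop, which is (507.6,−109.8) mm. Next I place the nut cup.

Request:
apply_moves:
  grip: [255, 255, 255, 255, 255, 255, 255, 255, 255, 255, 255]
  offset:
    - [7, -20, 0]
    - [17, -50, 0]
    - [27, -83, 0]
    - [38, -116, 0]
    - [49, -149, 0]
    - [60, -182, 0]
    - [67, -205, 0]
    - [69.5, -212.5, 0]
    - [69.5, -212.5, 0]
    - [69.5, -212.5, 0]
    - [69.5, -212.5, 0]
  rot:
    - [0, 0, 0]
    - [0, 0, 0]
    - [0, 0, 0]
    - [0, 0, 0]
    - [0, 0, 0]
    - [0, 0, 0]
    - [0, 0, 0]
    - [0, 0, 0]
    - [0, 0, 0]
    - [0, 0, 0]
    - [0, 0, 0]

```text
clock: 26.37
tool_pos: [507.2, -108.1, 170.0]
tool_rot: [[-0.997, -0.083, 0.0], [-0.083, 0.997, 0.001], [-0.0, 0.001, -1.0]]
ft_force: [-0.4, 1.2, -2.5]
gripper_width: 0.621
grasp_force: 43.1
```

```bash
python3 go.py 507.5,-110,77
```

```text
t 26.37 pos [ 507.2 -108.1  170. ] yaw 94.8 j [-0.33  0.15 -0.37  1.05  0.   -0.42] tilt [ 0.e+00  7.e-04 -1.e+00] grip 0.621 43.1 F [-0.4  1.2 -2.5]
507.5,-110,77 offset [-0.2 -2.  93. ]
```

Request:
apply_moves:
  grip: [255, 255, 255, 255, 255, 255, 0, 0, 0, 0, 0, 0]
  offset:
    - [0, -2, 30]
    - [0, -2, 58]
    - [0, -2, 78]
    - [0, -2, 89]
    - [0, -2, 93]
    - [0, -2, 93]
    - [0, -2, 93]
    - [0, -2, 93]
    - [0, -2, 93]
    - [0, -2, 65]
    - [0, -2, 30]
    - [0, -2, 0]
  rot:
    - [0, 0, 0]
    - [0, 0, 0]
    - [0, 0, 0]
    - [0, 0, 0]
    - [0, 0, 0]
    - [0, 0, 0]
    - [0, 0, 0]
    - [0, 0, 0]
    - [0, 0, 0]
    - [0, 0, 0]
    - [0, 0, 0]
    - [0, 0, 0]

```text
clock: 27.37
tool_pos: [507.1, -110.4, 171.4]
tool_rot: [[-0.997, -0.083, -0.0], [-0.083, 0.997, 0.0], [0.0, 0.0, -1.0]]
ft_force: [1.3, -0.8, 0.7]
gripper_width: 0.999
grasp_force: 0.0
```

Request:
apply_moves:
  grip: [0, 0, 0, 0, 0, 0, 0, 0, 0, 0]
  offset:
    - [0, 0, -20]
    - [-5, 40, -20]
    - [-15, 80, -20]
    - [-25, 120, -20]
    - [-35, 160, -20]
    - [-50, 200, -20]
    - [-60, 240, -20]
    - [-60, 250, -20]
    - [-60, 250, -20]
    - [-60, 250, -20]
  rot:
    - [0, 0, 0]
    - [0, 0, 0]
    - [0, 0, 0]
    - [0, 0, 0]
    - [0, 0, 0]
    - [0, 0, 0]
    - [0, 0, 0]
    - [0, 0, 0]
    - [0, 0, 0]
    - [0, 0, 0]

```text
clock: 28.2
tool_pos: [546.0, 144.0, 190.1]
tool_rot: [[-0.996, -0.085, -0.0], [-0.085, 0.996, -0.001], [0.0, -0.001, -1.0]]
ft_force: [0.3, -0.2, -1.0]
gripper_width: 1.001
grasp_force: 0.0
```

```bash
python3 cups.py top5.png; python3 - <<'E'
from h import *
s=snap("side")
save(cv2.resize(s["img"][130:350,120:400],None,fx=2.5,fy=2.5,interpolation=cv2.INTER_CUBIC),"side5.png")
E
python3 go.py
```

```text
cup [687.7 -91.4] [54. 54. 19.] col [114. 113. 108.] r/ang 91.3 6.0
cup [629.2 -17.4] [54. 54. 20.] col [56.  53.5 48. ] r/ang 89.6 68.9
cup [542.5 -26.2] [54. 54. 19.] col [138.  136.  129.5] r/ang 92.5 126.1
cup [ 558.  -181.9] [55. 54. 20.] col [137. 126.  55.] r/ang 89.8 -115.7
cup [ 505.6 -109.5] [54. 53. 20.] col [106.  87.  59.] r/ang 91.8 -174.7
t 28.3 pos [546.  142.6 190. ] yaw 94.7 j [ 0.14  0.21 -0.25  1.11 -0.    0.06] tilt [-2.e-04 -6.e-04 -1.e+00] grip 0.999 0.0 F [-0.8  0.1 -0.8]
```

View pics/top5.png

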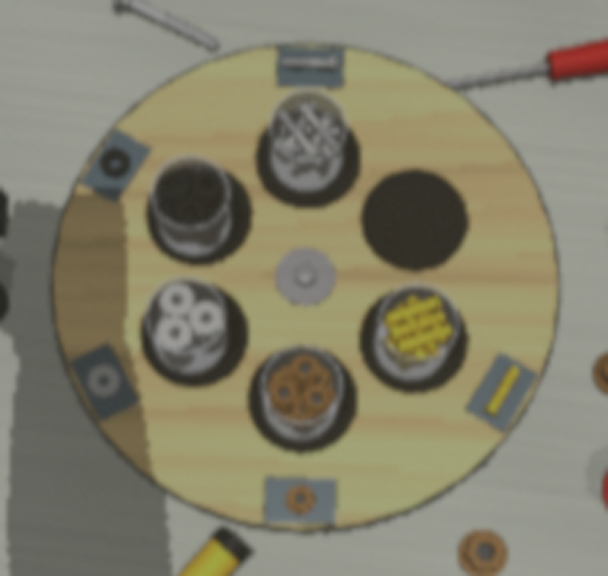

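View pics/side5.png

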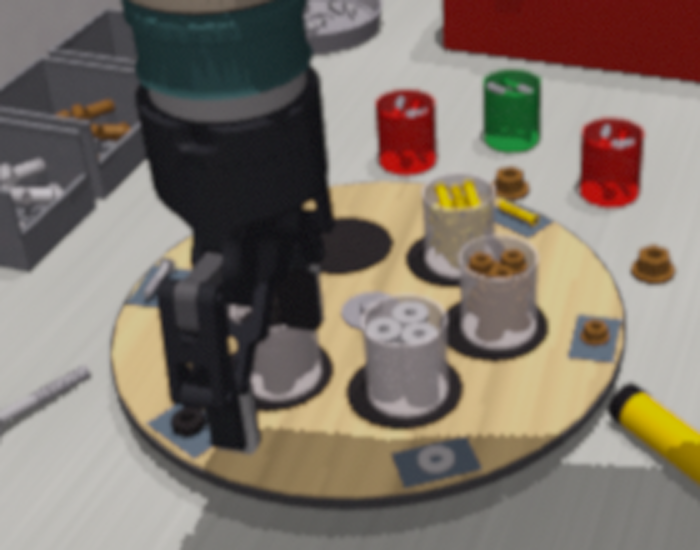

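All five cups stand upright on their matching pads: bolts (308,130), grommets (190,200), washers (187,325), nuts (302,390) and anchors (417,325) in the top crop. The largest measured offset from a pad centre is about 5 mm, against a 12 mm margin. The arm is clear, so I'm handing in.

```bash
python3 -c "
from workcell import bot
print(bot.close_job())"
```

```text
the job is handed in; nothing more can be done
None
```

I put the bolt, grommet, flange nut and anchor cups upright on their own pads, left the washer cup on its pad, and handed the job in at about 28 s; no verdict came back.

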